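# Move a warm specimen tray to the cooling rack with a lifter

## Task

Slide the blade of the lifter under the flat specimen tray on the warming block, lift the tray with its dish and carry it level to the cooling rack, setting it squarely and centrally on the rack's two rails. Then draw the lifter out and set it down flat on the worktop. Do not touch the tray or dish with the gripper itself, keep the dish in the tray, and leave the jar where it stands.

Things in the scene. Friction and masses are not known exactly. Their poses are not given: they have to be found in the camera images.
- lifter: Loose spatula, 0.18 kg, standing on its steel blade. Origin: underside of the blade at the heel, mid-width; x to the tip (points away from the robot), z up. Blade 56 mm wide, 80 mm long, 3 mm thick; heel 14 mm high for the first 6 mm. A shank and a flat grey grip 12 mm thick, 90 mm wide (y) rise from the heel, leaning 25 degrees from vertical towards -x, along (-0.423, 0, 0.906).
- lifter_grip (a point): Middle of the lifter's grip plate, at (-35.9, 0, 81.0) mm in the lifter's frame, same axes. The plate covers 45 mm down to 35 mm up from here along the lean. It is too wide to take across y: pinch its 12 mm thickness front to back, fingers pointing down along the leaning plate.
- tray: Flat aluminium specimen tray, 76 mm (x) by 112 mm (y), 9 mm high, 3 mm walls and floor, about 0.1 kg, loose. Origin: centre of its underside. It lies across the two ribs of the warming block, square to it; too wide to grip.
- dish: Clear petri dish with lid, 58 mm across, 13 mm high, about 20 g, lying loose in the tray. Origin: centre of its underside, 3 mm above the tray's underside.
- warm_top (a point): Middle of the warming block, level with its two rib tops, 62 mm over the worktop. Fixed grey housing 92 (x) by 116 (y) mm, dark top at 40 mm, knob on its -x front. Steel ribs along x, 84 mm long, 10 wide, centres at y = +-47 mm; between them a channel 84 mm wide, 22 high, open at both ends, where the blade goes in along +x under the tray. x points away from the robot.
- rack_top (a point): Middle of the cooling rack, level with its two rail tops, 30 mm over the worktop. Fixed bright aluminium plate 92 (x) by 116 (y) mm, 6 mm thick. Rails along x, 84 mm long, 10 wide, centres at y = +-47 mm; between them a channel 84 mm wide, 24 high, open at both ends. x points away from the robot.
- jar: White screw-cap jar, 46 mm across, 45 mm high, loose bystander between the two stations. Origin: centre of its underside.
There are look-alikes about, which are no part of the job. Several things have the shape of the dish; the one meant has the colours described above.

How it is judged:
On the way:
1. the tray is lifted clear of the warming block on the lifter's blade (z of tray in the frame of warm_top above 0.015 m and contact force between lifter and tray above 0.3 N and angle between tray's own z axis and vertical below 0.3 rad), for 0.2 s.
At the end, for the whole second after the job is handed in: The tray rests flat on both rails of the cooling rack, its centre within 18 mm of the rack's middle and square to it within 0.2 rad (11 degrees), the dish lying flat in it; the lifter stands flat on the worktop (origin within 4 mm of it, tilt under 0.08 rad), clear of the tray, everything at rest (horizontal distance between tray and rack_top below 0.018 m and z of tray in the frame of rack_top between -0.004 and 0.004 m and angle between the x axis of tray and the x axis of rack_top, either way round below 0.2 rad and angle between tray's own z axis and vertical below 0.05 rad and linear speed of each of tray, lifter below 0.02 m/s and distance between dish and tray below 0.035 m and angle between dish's own z axis and vertical below 0.1 rad and contact force between lifter and tray below 0.05 N and height (world z) of lifter between -0.004 and 0.004 m and angle between lifter's own z axis and vertical below 0.08 rad); the robot touches nothing.
It fails at once if the robot itself touches the tray or the dish (contact force between any of the arm, the fingers and tray above 0.5 N or contact force between any of the arm, the fingers and dish above 0.5 N).
It fails at once if the tray is tipped by more than 0.35 rad (20 degrees) (angle between tray's own z axis and vertical above 0.35 rad).
It fails at once if the dish leaves the tray (distance between dish and tray above 0.05 m).
It fails at once if the jar is moved by more than 30 mm (distance of jar from where it was at the start of the episode above 0.03 m).
It also fails if it takes over 61 s, if anything falls off the work surface, if the arm or the gripper's body presses on something with over 40 N, if the wrist force passes 120 N, or if a joint passes its speed limit or range.

## Robot

A 6-joint arm with a two-finger parallel gripper is mounted at the origin on a cart in front of the work surface, level with it; the furniture and walls round the work are solid. World frame = base frame: x ahead of the robot, y to its left, z up, the work surface at z = 0. Lengths are in m, angles in rad, forces in N, time in s.
With the tool pointing down it reaches from about 0.225 to 0.875 m from the base axis. Payload 3.4 kg.
Tool frame: the origin (TCP) lies at the very end of the fingers, on their centre line; the grasp point (between the pads) lies behind it (manip.grasp_offset is the z of the grasp point in the tool frame, in m); z points along the fingers, y is the line along which they close (so a half turn about z gives the same grasp; the last joint's range is limited). The gripper opens to 85 mm and grips with 20 to 120 N. Pads are 22 mm wide; open, the fingers measure 114 mm over their backs; the gripper's body (76 mm by 85 mm) begins 54 mm behind the grasp point. The pads swing forward as they close: fully open they stand 13 mm farther back than shut.
Start: joints at [-1.242, 0.276, 1.505, -0, 1.361, -0.121], TCP at [0.25, -0.518, 0.231] pointing down, gripper open.
Joint ranges: [-2.89, 2.89], [-0.75, 2.08], [0.22, 2.7], [-1.18, 4.32], [0.11, 2.71], [-2.7, 2.7]. Speed limits (rad/s): [2.57, 2.57, 3.14, 3.14, 3.14, 3.14].

## Interface

Orientations are given as a unit quaternion [w, x, y, z].
In Python, from rig import manip gives the robot as it stands.
- The arm moves only by the shell command python3 -m pendant 'ROWS' [FORCE]. ROWS is JSON, a list of rows, each an object of numbers: "dx", "dy", "dz": the shift along the tool's x, y, z in m; "rx", "ry", "rz": the turn, a rotation vector about the tool's x, y, z in degrees; "hand": the finger opening in m, from 0 to 0.0854. In form: [{"dx": .., "dy": .., "dz": .., "rx": .., "ry": .., "rz": .., "hand": ..}, ...]. A call has 1 to 12 rows; each row shifts and turns the commanded pose from where the row before left it, along the tool's axes as they then stand; what a row does not reach is not made up. A row lasts 1/12 s, in which the tool goes at most 41.7 mm and 7.16 degrees, less where a joint would pass 70% of its speed; a pose out of reach is approached as far as the arm can. A call is refused whole if a number of a shift passes 0.0417 or a number of a turn 7.16, either way. A call with a gripper value outside its range is refused whole. The fingers move at their own pace and stop on an object; FORCE is the grip in N (left out, the last holds). Time passes only in rows, so rows that do not move let the fingers close. It gives the time, the measured TCP pose, the force, the opening and the grip force at its end, in the units of the state.
- manip.get_state(): the state, without advancing time (a new reading comes with each control period).
- manip.get_image(name): name is "scene" or "top" or "wrist"; returns a dict with "frame" (384x512x3 uint8, red, green, blue), "fx", "fy", "cx", "cy" (pixels), "position" and "attitude" of the camera in the world; the wrist camera has in their place "mount" (4x4, takes a point from camera to tool coordinates, whose origin is the TCP and whose axes are the flange's). Camera axes: x right, y up, looking along -z (the intrinsics and any distortion apply to the point x, -y, -z); pixel columns grow to the right and rows downward; lengths in m; the calibration is good to about 2 mm. A picture is of the moment at which its call begins: read the wrist's pose just before it. There is no depth.
- manip.sign_off(): hands the job in; it is judged then, once.
The state is a dict: "clock": time; "qpos": joint angles; "qd": joint speeds; "effort": joint torques, N m; "position": TCP position; "ee_rot": TCP orientation; "contact_force": force on the tool from outside, world axes, zero at the start; "moment": the same for the moment, N m; "width": finger opening in m; "gripper_force": force on a finger pad.
Only numpy, scipy, OpenCV 4.12 (cv2) and the standard library are available. Lean on these libraries where they do the work, as an engineer would, in place of code of your own. Each camera call takes 0.05 s, during which the arm holds its last target. There are 200 camera calls.

## Working session

There is one attempt and no reset: what is moved stays moved. The work goes in short steps, Python scripts to look and compute and a shell command to move; the robot and the scene stay as the last step left them, time stands still between calls to the robot, and variables do not carry over. Pictures are saved under pics/ and viewed, at most 10 in all, crops included, and the job is handed in when it is done.

```bash
mkdir -p pics; ls; python3 - <<'E'
from rig import manip
import cv2,json
import numpy as np
print(manip.get_state()); print(manip.grasp_offset)
for n in ("scene","top"):
    im=manip.get_image(n); cv2.imwrite(f"pics/{n}0.png",im["frame"][:,:,::-1]); print(n,{k:np.array(v).tolist() for k,v in im.items() if k!="frame"})
E
```

```text
pics
{'clock': 0.0, 'qpos': array([-1.24199386e+00,  2.76623925e-01,  1.50612381e+00, -2.12979189e-06,
        1.36067473e+00, -1.21020519e-01]), 'qd': array([ 2.44173438e-03,  3.05380199e-04, -1.91349709e-04, -5.09249129e-04,
       -1.48643466e-03, -3.04238971e-05]), 'effort': array([ 1.30527078e-04, -4.16775620e+01, -2.45809293e+01, -3.91028525e-04,
        1.11152889e-02,  1.11217088e-05]), 'position': array([ 0.24983074, -0.51732079,  0.23042691]), 'ee_rot': array([-9.09864718e-04,  9.74813392e-01,  2.23020211e-01, -9.59152099e-05]), 'contact_force': array([-0.13446659,  0.13085045, -0.36180583]), 'moment': array([-0.00654544, -0.01880747,  0.00690566]), 'gripper_force': 0.0, 'width': 0.08560699122886162}
-0.0187
scene {'fx': 441.55020998647086, 'fy': 441.55020998647086, 'cx': 256.2619679464787, 'cy': 194.04141800710653, 'position': [-0.16572347142730787, 0.28730221012365054, 0.7724896738693089], 'attitude': [-0.47781354745715776, -0.2258078106992984, 0.3544657660242421, 0.7714007176626448]}
top {'fx': 418.4422045510866, 'fy': 418.4422045510866, 'cx': 256.86995093393836, 'cy': 192.22145032551612, 'position': [0.42586688781787024, -0.07548262266422494, 0.9732170970667748], 'attitude': [-0.7019781228727595, -0.0584855015613773, 0.04955092803339254, 0.7080613438440067]}
```

View pics/scene0.png

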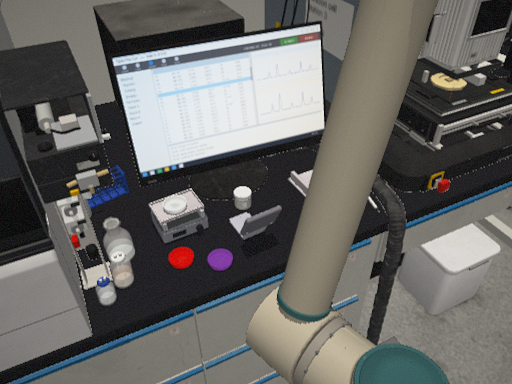

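```bash
python3 -c "
import cv2
i=cv2.imread('pics/top0.png'); cv2.imwrite('pics/top0b.png',cv2.resize(i,(800,600),interpolation=cv2.INTER_CUBIC))"
```

```text
(no output)
```

View pics/top0b.png

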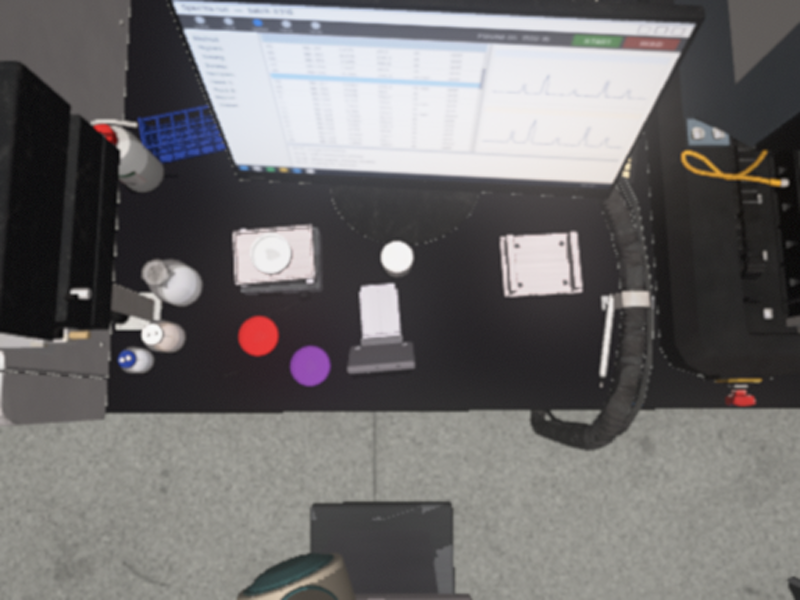

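The top view (800x600) shows the tray with its clear dish on the warming block at (273,255), the rack at (541,264), the jar at (397,257), and the lifter's blade at (380,310) with its grip at (380,357). Candidates for the dish:
- clear dish at (271,254), which is the one described
- red disc at (258,336), a look-alike
- purple disc at (310,366), a look-alike
- jar cap at (397,257), which is not a dish

I'll check this choice in one close crop.

```bash
python3 -c "
import cv2
i=cv2.imread('pics/top0.png')[138:248,140:380]; cv2.imwrite('pics/c0.png',cv2.resize(i,None,fx=10/3,fy=10/3,interpolation=cv2.INTER_CUBIC))"
```

```text
(no output)
```

View pics/c0.png

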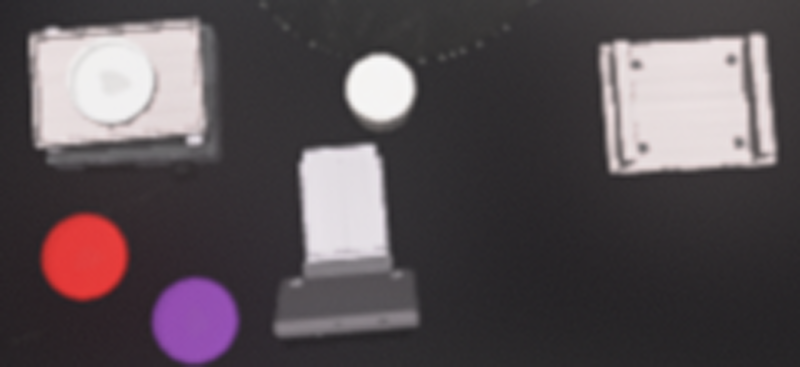

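The close crop confirms it. The pale dish sits in the light tray at crop (113,83), and the red (85,256) and purple (195,320) ones are look-alikes. The lifter's blade corners are at (301,148) and (376,145). Its grip's top rear edge runs from (274,336) to (419,325). The rack plate spans (600,44) to (776,162).

```bash
cat > h.py <<'E'
import numpy as np, cv2
from scipy.spatial.transform import Rotation as R
from scipy.optimize import least_squares
Q=lambda q: R.from_quat(q,scalar_first=True).as_matrix()
def fixed(im): return Q(im["attitude"]),np.array(im["position"])
def wrist(im,st):
    T=np.eye(4);T[:3,:3]=Q(st["ee_rot"]);T[:3,3]=st["position"];C=T@np.array(im["mount"]);return C[:3,:3],C[:3,3]
def proj(P,im,C):
    p=(np.atleast_2d(P)-C[1])@C[0]
    return np.c_[im["cx"]+im["fx"]*p[:,0]/-p[:,2], im["cy"]+im["fy"]*p[:,1]/p[:,2]]
def fit(loc,px,im,C,z0=0,x0=(.4,0,0)):
    loc=np.array(loc)/1000; px=np.array(px,float)
    def w(v): return loc@R.from_euler('z',v[2]).as_matrix().T+[v[0],v[1],z0]
    s=least_squares(lambda v:(proj(w(v),im,C)-px).ravel(),x0)
    return s.x, np.abs(s.fun).max()
E
cat > m.py <<'E'
from h import *
from rig import manip
im=manip.get_image("top"); C=fixed(im)
o=lambda a:(np.array(a)+.5)*.3-.5+[140,138]
print("tray",fit([(38,56,9),(38,-56,9),(-38,-56,9),(-38,56,9)],o([(30,33),(199,20),(206,136),(38,150)]),im,C,.062))
print("dish",fit([(0,0,13)],o([(113,82)]),im,C,.065))
print("jar",fit([(0,0,45)],o([(380,88)]),im,C,0))
print("lifter",fit([(80,28,3),(80,-28,3),(-56.1,45,110.2),(-56.1,-45,110.2),(-11.5,45,42.7),(-11.5,-45,42.7)],o([(301,149),(377,145),(274,336),(419,325),(284,279),(412,270)]),im,C))
print("rack plate",fit([(46,58,-24),(-46,58,-24)],o([(600,44),(611,173)]),im,C,.03))
print("rack rails",fit([(42,52,0),(42,42,0),(42,-42,0),(42,-52,0),(-42,-52,0),(-42,-42,0)],o([(613,41),(628,40),(749,34),(766,34),(776,162),(760,163)]),im,C,.03))
E
python3 m.py
```

```text
tray (array([0.6321626 , 0.11570786, 0.07544372]), np.float64(0.9107171764215991))
dish (array([0.63223705, 0.11771706, 0.        ]), np.float64(2.684512026007724e-07))
jar (array([ 0.63372733, -0.05745483,  0.        ]), np.float64(1.8190623336522549e-06))
lifter (array([ 0.52077353, -0.03350569,  0.0693107 ]), np.float64(1.3260430871277151))
rack plate (array([ 0.62934982, -0.27371999,  0.0525989 ]), np.float64(0.22874906670890027))
rack rails (array([ 0.62688933, -0.27306736,  0.02015882]), np.float64(1.641267932592001))
```

```bash
cat >> h.py <<'E'
def tool_for_lifter(x,y,z,yaw,back=0.0,tilt=25):
    """TCP pose to have the lifter (origin x,y,z, yaw) in the grip; back = retreat along the fingers"""
    t=np.radians(tilt); Z=np.array([np.sin(np.radians(25)),0,-np.cos(np.radians(25))])
    L=R.from_euler('z',yaw).as_matrix()
    g=np.array([-.0359,0,.081])+(.0187-back)*Z
    Rt=np.c_[[0,1,0],np.cross(Z,[0,1,0]),Z]
    return L@Rt, L@g+[x,y,z]
def plan(Rt,pt,st,N):
    R0=Q(st["ee_rot"]); p0=st["position"]
    r=R.from_matrix(R0.T@Rt).as_rotvec()/N; d=R0.T@(pt-p0)
    S=sum(R.from_rotvec(k*r).as_matrix() for k in range(N)); s=np.linalg.solve(S,d)
    print("N",N,"d mm",(s*1000).round(2),"r deg",np.degrees(r).round(3),"| total d mm",(d*1000).round(1))
E
python3 - <<'E'
from h import *; from rig import manip
st=manip.get_state()
plan(*tool_for_lifter(.5208,-.0335,0,.069,back=.12),st,24)
E
```

```text
N 24 d mm [22.21 -4.48  2.56] r deg [-0.918  0.617 -2.794] | total d mm [ 381.3 -347.2   58.4]
```

```bash
python3 -m pendant '[{"dx":0.0222,"dy":-0.0045,"dz":0.0026,"rx":-0.92,"ry":0.62,"rz":-2.79},{"dx":0.0222,"dy":-0.0045,"dz":0.0026,"rx":-0.92,"ry":0.62,"rz":-2.79},{"dx":0.0222,"dy":-0.0045,"dz":0.0026,"rx":-0.92,"ry":0.62,"rz":-2.79},{"dx":0.0222,"dy":-0.0045,"dz":0.0026,"rx":-0.92,"ry":0.62,"rz":-2.79},{"dx":0.0222,"dy":-0.0045,"dz":0.0026,"rx":-0.92,"ry":0.62,"rz":-2.79},{"dx":0.0222,"dy":-0.0045,"dz":0.0026,"rx":-0.92,"ry":0.62,"rz":-2.79},{"dx":0.0222,"dy":-0.0045,"dz":0.0026,"rx":-0.92,"ry":0.62,"rz":-2.79},{"dx":0.0222,"dy":-0.0045,"dz":0.0026,"rx":-0.92,"ry":0.62,"rz":-2.79},{"dx":0.0222,"dy":-0.0045,"dz":0.0026,"rx":-0.92,"ry":0.62,"rz":-2.79},{"dx":0.0222,"dy":-0.0045,"dz":0.0026,"rx":-0.92,"ry":0.62,"rz":-2.79},{"dx":0.0222,"dy":-0.0045,"dz":0.0026,"rx":-0.92,"ry":0.62,"rz":-2.79},{"dx":0.0222,"dy":-0.0045,"dz":0.0026,"rx":-0.92,"ry":0.62,"rz":-2.79}]'
python3 -m pendant '[{"dx":0.0222,"dy":-0.0045,"dz":0.0026,"rx":-0.92,"ry":0.62,"rz":-2.79},{"dx":0.0222,"dy":-0.0045,"dz":0.0026,"rx":-0.92,"ry":0.62,"rz":-2.79},{"dx":0.0222,"dy":-0.0045,"dz":0.0026,"rx":-0.92,"ry":0.62,"rz":-2.79},{"dx":0.0222,"dy":-0.0045,"dz":0.0026,"rx":-0.92,"ry":0.62,"rz":-2.79},{"dx":0.0222,"dy":-0.0045,"dz":0.0026,"rx":-0.92,"ry":0.62,"rz":-2.79},{"dx":0.0222,"dy":-0.0045,"dz":0.0026,"rx":-0.92,"ry":0.62,"rz":-2.79},{"dx":0.0222,"dy":-0.0045,"dz":0.0026,"rx":-0.92,"ry":0.62,"rz":-2.79},{"dx":0.0222,"dy":-0.0045,"dz":0.0026,"rx":-0.92,"ry":0.62,"rz":-2.79},{"dx":0.0222,"dy":-0.0045,"dz":0.0026,"rx":-0.92,"ry":0.62,"rz":-2.79},{"dx":0.0222,"dy":-0.0045,"dz":0.0026,"rx":-0.92,"ry":0.62,"rz":-2.79},{"dx":0.0222,"dy":-0.0045,"dz":0.0026,"rx":-0.92,"ry":0.62,"rz":-2.79},{"dx":0.0222,"dy":-0.0045,"dz":0.0026,"rx":-0.92,"ry":0.62,"rz":-2.79},{}]' | head -5
python3 -m pendant '[{"dx":0.0222,"dy":-0.0045,"dz":0.0026,"rx":-0.92,"ry":0.62,"rz":-2.79},{"dx":0.0222,"dy":-0.0045,"dz":0.0026,"rx":-0.92,"ry":0.62,"rz":-2.79},{"dx":0.0222,"dy":-0.0045,"dz":0.0026,"rx":-0.92,"ry":0.62,"rz":-2.79},{"dx":0.0222,"dy":-0.0045,"dz":0.0026,"rx":-0.92,"ry":0.62,"rz":-2.79},{"dx":0.0222,"dy":-0.0045,"dz":0.0026,"rx":-0.92,"ry":0.62,"rz":-2.79},{"dx":0.0222,"dy":-0.0045,"dz":0.0026,"rx":-0.92,"ry":0.62,"rz":-2.79},{"dx":0.0222,"dy":-0.0045,"dz":0.0026,"rx":-0.92,"ry":0.62,"rz":-2.79},{"dx":0.0222,"dy":-0.0045,"dz":0.0026,"rx":-0.92,"ry":0.62,"rz":-2.79}]' | head -5
python3 - <<'E'
from h import *; from rig import manip
st=manip.get_state(); print(st["clock"],st["position"],st["qpos"])
plan(*tool_for_lifter(.5208,-.0335,0,.069,back=.12),st,6)
E
```

```text
0.15 [ 0.24986358 -0.51743655  0.23064179] [-1.24200304e+00  2.76444301e-01  1.50584164e+00 -5.11334218e-06
  1.36069702e+00 -1.21001163e-01]
N 6 d mm [ 87.33 -24.09   9.38] r deg [ -3.671   2.468 -11.176] | total d mm [ 381.3 -347.2   58.4]invalid input
invalid input
invalid input
```

```bash
python3 -m pendant '[{"dx":0.0222,"dy":-0.0045,"dz":0.0026,"rx":-0.92,"ry":0.62,"rz":-2.79,"hand":0.085}]'; echo rc $?; python3 -m pendant --help | head -20
```

```text
clock: 0.23
position: [0.2665, -0.5068, 0.2284]
ee_rot: [0.008, 0.969, 0.246, 0.006]
contact_force: [1.5, -0.1, 0.0]
width: 0.0854
gripper_force: 0.0
rc 0invalid input: not JSON, or not a number
```

All keys have to be present in every row. 23 rows of this move are left.

```bash
python3 -m pendant '[{"dx":0.0222,"dy":-0.0045,"dz":0.0026,"rx":-0.92,"ry":0.62,"rz":-2.79,"hand":0.085},{"dx":0.0222,"dy":-0.0045,"dz":0.0026,"rx":-0.92,"ry":0.62,"rz":-2.79,"hand":0.085},{"dx":0.0222,"dy":-0.0045,"dz":0.0026,"rx":-0.92,"ry":0.62,"rz":-2.79,"hand":0.085},{"dx":0.0222,"dy":-0.0045,"dz":0.0026,"rx":-0.92,"ry":0.62,"rz":-2.79,"hand":0.085},{"dx":0.0222,"dy":-0.0045,"dz":0.0026,"rx":-0.92,"ry":0.62,"rz":-2.79,"hand":0.085},{"dx":0.0222,"dy":-0.0045,"dz":0.0026,"rx":-0.92,"ry":0.62,"rz":-2.79,"hand":0.085},{"dx":0.0222,"dy":-0.0045,"dz":0.0026,"rx":-0.92,"ry":0.62,"rz":-2.79,"hand":0.085},{"dx":0.0222,"dy":-0.0045,"dz":0.0026,"rx":-0.92,"ry":0.62,"rz":-2.79,"hand":0.085},{"dx":0.0222,"dy":-0.0045,"dz":0.0026,"rx":-0.92,"ry":0.62,"rz":-2.79,"hand":0.085},{"dx":0.0222,"dy":-0.0045,"dz":0.0026,"rx":-0.92,"ry":0.62,"rz":-2.79,"hand":0.085},{"dx":0.0222,"dy":-0.0045,"dz":0.0026,"rx":-0.92,"ry":0.62,"rz":-2.79,"hand":0.085},{"dx":0.0222,"dy":-0.0045,"dz":0.0026,"rx":-0.92,"ry":0.62,"rz":-2.79,"hand":0.085}]'
python3 - <<'E'
from h import *; from rig import manip
st=manip.get_state()
plan(*tool_for_lifter(.5208,-.0335,0,.069,back=.12),st,11)
E
```

```text
clock: 1.23
position: [0.4237, -0.2835, 0.2039]
ee_rot: [0.085, 0.849, 0.514, 0.09]
contact_force: [0.4, 0.4, -0.1]
width: 0.0852
gripper_force: 0.0
N 11 d mm [22.14 -4.46  2.52] r deg [-0.907  0.619 -2.785] | total d mm [ 223.5 -103.4   22.2]
```

```bash
python3 -m pendant '[{"dx":0.0221,"dy":-0.0045,"dz":0.0025,"rx":-0.91,"ry":0.62,"rz":-2.79,"hand":0.085},{"dx":0.0221,"dy":-0.0045,"dz":0.0025,"rx":-0.91,"ry":0.62,"rz":-2.79,"hand":0.085},{"dx":0.0221,"dy":-0.0045,"dz":0.0025,"rx":-0.91,"ry":0.62,"rz":-2.79,"hand":0.085},{"dx":0.0221,"dy":-0.0045,"dz":0.0025,"rx":-0.91,"ry":0.62,"rz":-2.79,"hand":0.085},{"dx":0.0221,"dy":-0.0045,"dz":0.0025,"rx":-0.91,"ry":0.62,"rz":-2.79,"hand":0.085},{"dx":0.0221,"dy":-0.0045,"dz":0.0025,"rx":-0.91,"ry":0.62,"rz":-2.79,"hand":0.085},{"dx":0.0221,"dy":-0.0045,"dz":0.0025,"rx":-0.91,"ry":0.62,"rz":-2.79,"hand":0.085},{"dx":0.0221,"dy":-0.0045,"dz":0.0025,"rx":-0.91,"ry":0.62,"rz":-2.79,"hand":0.085},{"dx":0.0221,"dy":-0.0045,"dz":0.0025,"rx":-0.91,"ry":0.62,"rz":-2.79,"hand":0.085},{"dx":0.0221,"dy":-0.0045,"dz":0.0025,"rx":-0.91,"ry":0.62,"rz":-2.79,"hand":0.085},{"dx":0.0221,"dy":-0.0045,"dz":0.0025,"rx":-0.91,"ry":0.62,"rz":-2.79,"hand":0.085},{"dx":0,"dy":0,"dz":0,"rx":0,"ry":0,"rz":0,"hand":0.085}]'
python3 - <<'E'
from h import *; from rig import manip
st=manip.get_state()
plan(*tool_for_lifter(.5208,-.0335,0,.069,back=.12),st,1)
im=manip.get_image("wrist"); C=wrist(im,st); f=im["frame"][:,:,::-1].copy()
np.savez("w1.npz",R=C[0],p=C[1],k=[im[k] for k in("fx","fy","cx","cy")])
cv2.imwrite("pics/w1.png",cv2.resize(f,(800,600),interpolation=cv2.INTER_CUBIC))
L=R.from_euler('z',.069).as_matrix()
for l in [(80,28,3),(80,-28,3),(-56.1,45,110.2),(-56.1,-45,110.2),(-45.3,45,115.2),(-45.3,-45,115.2)]:
    print(l,(proj(L@np.array(l)/1000+[.5208,-.0335,0],im,C)[0]*800/512).round())
E
```

```text
clock: 2.23
position: [0.4382, -0.0366, 0.171]
ee_rot: [0.145, 0.666, 0.715, 0.158]
contact_force: [-0.8, -0.5, -0.2]
width: 0.0855
gripper_force: 0.0
N 1 d mm [-2.58  4.31 -0.06] r deg [-0.269 -0.251  0.084] | total d mm [-2.6  4.3 -0.1]
(80, 28, 3) [496. 220.]
(80, -28, 3) [492. 288.]
(-56.1, 45, 110.2) [397. 223.]
(-56.1, -45, 110.2) [397. 398.]
(-45.3, 45, 115.2) [423. 223.]
(-45.3, -45, 115.2) [420. 398.]
```

View pics/w1.png

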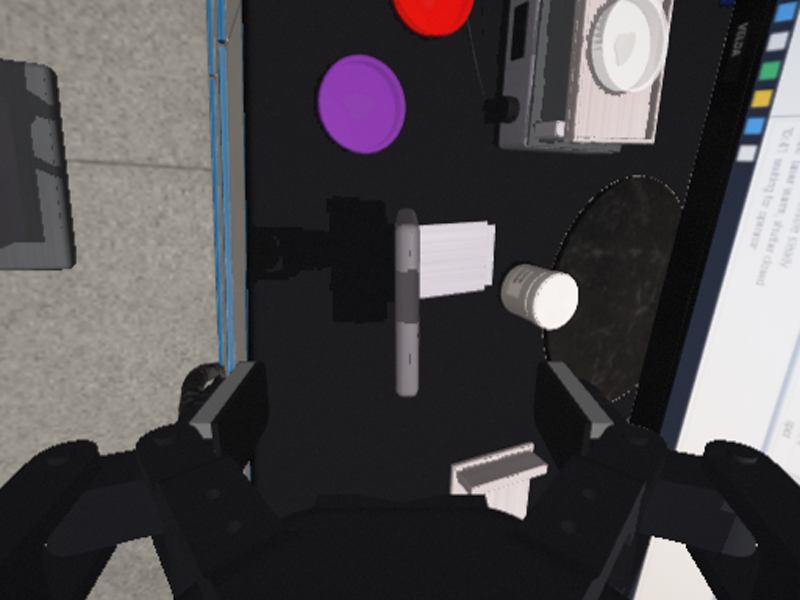

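The wrist view shows the grip plate edge-on between the fingers, from (407,208) to (407,397). The blade's tip corners are at (495,221) and (493,291). The jar is at (540,297), clear of it. I'll refine the lifter fit from this view.

```bash
cat > f1.py <<'E'
from h import *; from rig import manip
d=np.load("w1.npz"); im=dict(zip(("fx","fy","cx","cy"),d["k"])); C=(d["R"],d["p"])
o=lambda a:(np.array(a)+.5)*.64-.5
blade=[(80,28,3),(80,-28,3)];bp=[(495,221),(493,291)]
gr=[(-50.7,45,112.7),(-50.7,-45,112.7)];gp=[(408,208),(408,397)]
print(fit(blade+gr,o(bp+gp),im,C,x0=(.52,-.03,.07)))
s,_=fit(blade,o(bp),im,C,x0=(.52,-.03,.07));print(s)
print("tray",fit([(-38,-56,9),(38,-56,9)],o([(572,138),(653,143)]),im,C,.062,x0=(.63,.11,.07)))
st=manip.get_state()
for b in (.04,0): plan(*tool_for_lifter(.521,-.0325,0.0,.060,back=b),st,6)
E
python3 f1.py
```

```text
(array([ 0.51953346, -0.03087525,  0.0390224 ]), np.float64(3.7101205109038915))
[ 0.52040672 -0.03693681  0.09688226]
tray (array([0.63376422, 0.11757187, 0.05028165]), np.float64(0.03939594975821592))
N 6 d mm [ 0.15  0.45 13.4 ] r deg [-0.023 -0.05   0.083] | total d mm [ 0.7  2.8 80.4]
N 6 d mm [ 0.13  0.46 20.07] r deg [-0.023 -0.05   0.083] | total d mm [  0.5   2.9 120.4]
```

```bash
python3 -m pendant '[{"dx":0.0001,"dy":0.0005,"dz":0.02,"rx":0,"ry":-0.05,"rz":0.08,"hand":0.085},{"dx":0.0001,"dy":0.0005,"dz":0.02,"rx":0,"ry":-0.05,"rz":0.08,"hand":0.085},{"dx":0.0001,"dy":0.0005,"dz":0.02,"rx":0,"ry":-0.05,"rz":0.08,"hand":0.085},{"dx":0.0001,"dy":0.0005,"dz":0.02,"rx":0,"ry":-0.05,"rz":0.08,"hand":0.085},{"dx":0.0001,"dy":0.0005,"dz":0.02,"rx":0,"ry":-0.05,"rz":0.08,"hand":0.085},{"dx":0.0001,"dy":0.0005,"dz":0.02,"rx":0,"ry":-0.05,"rz":0.08,"hand":0.085},{"dx":0,"dy":0,"dz":0,"rx":0,"ry":0,"rz":0,"hand":0.085},{"dx":0,"dy":0,"dz":0,"rx":0,"ry":0,"rz":0,"hand":0.085}]'
python3 f1.py | tail -1
python3 -m pendant '[{"dx":0,"dy":0,"dz":0,"rx":0,"ry":0,"rz":0,"hand":0.03},{"dx":0,"dy":0,"dz":0,"rx":0,"ry":0,"rz":0,"hand":0.02},{"dx":0,"dy":0,"dz":0,"rx":0,"ry":0,"rz":0,"hand":0.02},{"dx":0,"dy":0,"dz":0,"rx":0,"ry":0,"rz":0,"hand":0.02},{"dx":0,"dy":0,"dz":0,"rx":0,"ry":0,"rz":0,"hand":0.01},{"dx":0,"dy":0,"dz":0,"rx":0,"ry":0,"rz":0,"hand":0},{"dx":0,"dy":0,"dz":0,"rx":0,"ry":0,"rz":0,"hand":0},{"dx":0,"dy":0,"dz":0,"rx":0,"ry":0,"rz":0,"hand":0}]' 100
```

```text
clock: 2.95
position: [0.4955, -0.0372, 0.065]
ee_rot: [0.148, 0.671, 0.71, 0.157]
contact_force: [0.5, 0.4, 0.2]
width: 0.0848
gripper_force: 0.0
N 6 d mm [ 0.52 -0.41 -0.01] r deg [-0.016  0.018 -0.025] | total d mm [ 3.1 -2.5 -0.1]
clock: 3.62
position: [0.4948, -0.0363, 0.0655]
ee_rot: [0.149, 0.67, 0.71, 0.157]
contact_force: [-0.7, -0.3, -0.2]
width: 0.0108
gripper_force: 97.5
```

```bash
python3 - <<'E'
from h import *; from rig import manip
st=manip.get_state()
plan(*tool_for_lifter(.50,-.033,.10,.060),st,6)
Rt,p=tool_for_lifter(.50,-.033,.10,.060); s2=dict(st); s2["position"]=p; s2["ee_rot"]=R.from_matrix(Rt).as_quat(scalar_first=True)
plan(*tool_for_lifter(.478,.108,.10,.060),s2,10)
E
```

```text
N 6 d mm [  0.48   3.52 -16.47] r deg [-0.005  0.017 -0.011] | total d mm [  2.8  21.1 -98.8]
N 10 d mm [14.21 -1.22 -0.57] r deg [-0. -0. -0.] | total d mm [142.1 -12.2  -5.7]
```

```bash
python3 -m pendant '[{"dx":0,"dy":0.0035,"dz":-0.0165,"rx":0,"ry":0,"rz":0,"hand":0},{"dx":0,"dy":0.0035,"dz":-0.0165,"rx":0,"ry":0,"rz":0,"hand":0},{"dx":0,"dy":0.0035,"dz":-0.0165,"rx":0,"ry":0,"rz":0,"hand":0},{"dx":0,"dy":0.0035,"dz":-0.0165,"rx":0,"ry":0,"rz":0,"hand":0},{"dx":0,"dy":0.0035,"dz":-0.0165,"rx":0,"ry":0,"rz":0,"hand":0},{"dx":0,"dy":0.0035,"dz":-0.0165,"rx":0,"ry":0,"rz":0,"hand":0},{"dx":0,"dy":0,"dz":0,"rx":0,"ry":0,"rz":0,"hand":0}]'
python3 -m pendant '[{"dx":0.0142,"dy":-0.0012,"dz":-0.0006,"rx":0,"ry":0,"rz":0,"hand":0},{"dx":0.0142,"dy":-0.0012,"dz":-0.0006,"rx":0,"ry":0,"rz":0,"hand":0},{"dx":0.0142,"dy":-0.0012,"dz":-0.0006,"rx":0,"ry":0,"rz":0,"hand":0},{"dx":0.0142,"dy":-0.0012,"dz":-0.0006,"rx":0,"ry":0,"rz":0,"hand":0},{"dx":0.0142,"dy":-0.0012,"dz":-0.0006,"rx":0,"ry":0,"rz":0,"hand":0},{"dx":0.0142,"dy":-0.0012,"dz":-0.0006,"rx":0,"ry":0,"rz":0,"hand":0},{"dx":0.0142,"dy":-0.0012,"dz":-0.0006,"rx":0,"ry":0,"rz":0,"hand":0},{"dx":0.0142,"dy":-0.0012,"dz":-0.0006,"rx":0,"ry":0,"rz":0,"hand":0},{"dx":0.0142,"dy":-0.0012,"dz":-0.0006,"rx":0,"ry":0,"rz":0,"hand":0},{"dx":0.0142,"dy":-0.0012,"dz":-0.0006,"rx":0,"ry":0,"rz":0,"hand":0},{"dx":0,"dy":0,"dz":0,"rx":0,"ry":0,"rz":0,"hand":0},{"dx":0,"dy":0,"dz":0,"rx":0,"ry":0,"rz":0,"hand":0}]'
python3 - <<'E'
from h import *; from rig import manip
st=manip.get_state()
plan(*tool_for_lifter(.478,.108,.10,.060),st,1)
im=manip.get_image("wrist"); C=wrist(im,st); f=im["frame"][:,:,::-1].copy()
np.savez("w2.npz",R=C[0],p=C[1],k=[im[k] for k in("fx","fy","cx","cy")],tR=Q(st["ee_rot"]),tp=st["position"])
t=manip.get_image("top")["frame"][:,:,::-1]
a=cv2.resize(f[0:300,150:512],None,fx=2,fy=2,interpolation=cv2.INTER_CUBIC)
cv2.imwrite("pics/w2.png",a)
cv2.imwrite("pics/t2.png",cv2.resize(t[130:250,130:290],None,fx=5,fy=5,interpolation=cv2.INTER_CUBIC))
E
```

```text
clock: 4.2
position: [0.4736, -0.0383, 0.1672]
ee_rot: [0.152, 0.669, 0.71, 0.158]
contact_force: [0.8, -0.7, -0.7]
width: 0.0106
gripper_force: 97.8
clock: 5.2
position: [0.4499, 0.104, 0.1631]
ee_rot: [0.148, 0.669, 0.711, 0.156]
contact_force: [-0.2, 0.1, -2.5]
width: 0.0108
gripper_force: 97.9
N 1 d mm [ 2.32  0.69 -0.71] r deg [-0.141  0.07   0.052] | total d mm [ 2.3  0.7 -0.7]
```

View pics/w2.png

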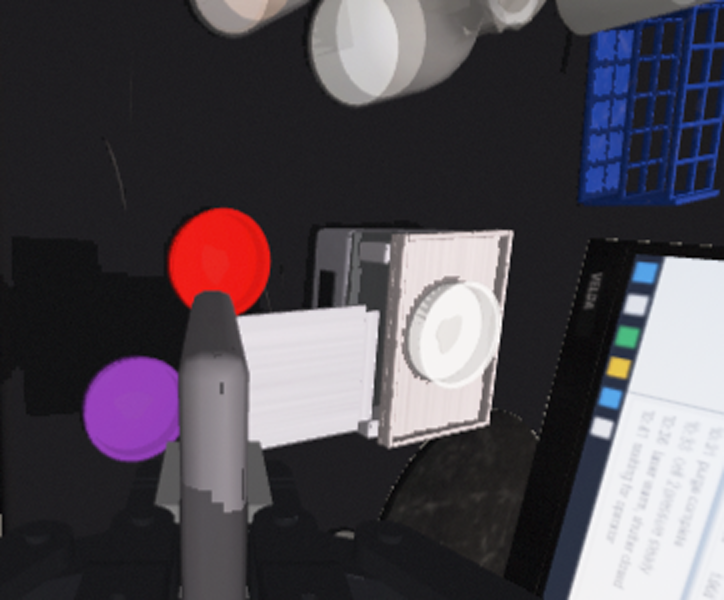

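View pics/t2.png

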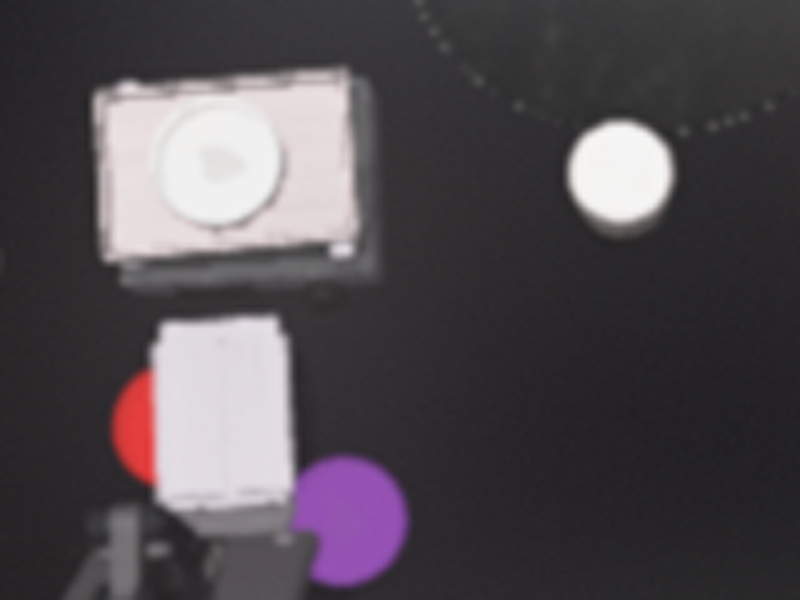

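The wrist crop shows the blade tip at (378,311) to (372,427), in front of the tray with its edge at (395,235) to (383,445). The top crop shows the tray corners at (94,93), (347,68), (359,240) and (104,262), the blade tip's middle at (220,319), and the heel at (158,503) and (293,491). Next I'll fit both.

```bash
cat > f2.py <<'E'
from h import *; from rig import manip
im=manip.get_image("top"); C=fixed(im)
o=lambda a:(np.array(a)+.5)/5-.5+[130,130]
print("T tray",fit([(38,56,9),(38,-56,9),(-38,-56,9),(-38,56,9)],o([(94,93),(347,68),(359,240),(104,262)]),im,C,.062))
lif,r=fit([(80,0,3),(6,28,14),(6,-28,14)],o([(220,319),(158,503),(293,491)]),im,C,.0976); print("T lifter",lif,r)
d=np.load("w2.npz"); k=dict(zip(("fx","fy","cx","cy"),d["k"])); W=(d["R"],d["p"])
o=lambda a:(np.array(a)+.5)/2-.5+[150,0]
print("W tray",fit([(38,56,9),(38,-56,9),(-38,-56,9),(-38,56,9)],o([(513,231),(490,423),(383,446),(396,234)]),k,W,.062,x0=(.63,.11,.07)))
print("W lifter tip",fit([(80,24,3),(80,-24,3)],o([(378,311),(372,427)]),k,W,.0976,x0=(.48,.1,.07)))
print("W lifter wide",fit([(74,28,3),(74,-28,3)],o([(366,306),(362,434)]),k,W,.0976,x0=(.48,.1,.07)))
st=manip.get_state(); Rt=Q(st["ee_rot"]); y=Rt[:,0]; print("tool yaw",np.arctan2(-y[0],y[1]),"tilt",np.degrees(np.arcsin(-Rt[2,1])), "tool x z-comp",y[2], "nominal lifter",st["position"]-tool_for_lifter(0,0,0,.065)[1])
E
python3 f2.py
```

```text
T tray (array([0.63291423, 0.11644529, 0.0841777 ]), np.float64(0.5067651585591477))
T lifter [0.47837928 0.10448581 0.08146966] 0.6963349670003538
W tray (array([0.6308983 , 0.1169297 , 0.08557253]), np.float64(1.7645139307288673))
W lifter tip (array([0.4774906 , 0.105461  , 0.06993403]), np.float64(2.8447819192112433))
W lifter wide (array([0.47777168, 0.10297012, 0.10320103]), np.float64(1.2633695570908685))
tool yaw 0.05735575718310742 tilt -24.94299757105968 tool x z-comp -0.0014244440367089661 nominal lifter [0.47856371 0.10465323 0.0998113 ]
```

```bash
python3 -m pendant '[{"dx":0,"dy":-0.004,"dz":0.0086,"rx":0,"ry":0,"rz":0,"hand":0},{"dx":0,"dy":-0.004,"dz":0.0086,"rx":0,"ry":0,"rz":0,"hand":0},{"dx":0,"dy":-0.004,"dz":0.0086,"rx":0,"ry":0,"rz":0,"hand":0},{"dx":0,"dy":-0.004,"dz":0.0086,"rx":0,"ry":0,"rz":0,"hand":0},{"dx":0,"dy":-0.004,"dz":0.0086,"rx":0,"ry":0,"rz":0,"hand":0},{"dx":0,"dy":0,"dz":0,"rx":0,"ry":0,"rz":0,"hand":0},{"dx":0,"dy":0,"dz":0,"rx":0,"ry":0,"rz":0,"hand":0}]'
cat > go.py <<'E'
import sys
from h import *; from rig import manip
# args: target lifter x y z yaw N ; lifter z bias .0016
x,y,z,yaw,N=map(float,sys.argv[1:6]); st=manip.get_state()
n=st["position"]-tool_for_lifter(0,0,0,.062)[1]; print("lifter now",n-[0,0,.0016])
plan(*tool_for_lifter(x,y,z+.0016,yaw),st,int(N))
E
python3 go.py .582 .1123 .050 .06 8
```

```text
clock: 5.93
position: [0.4506, 0.1025, 0.1165]
ee_rot: [0.149, 0.671, 0.71, 0.156]
contact_force: [-0.3, 0.6, -1.5]
width: 0.011
gripper_force: 97.9
lifter now [0.47854359 0.10428172 0.05086371]
N 8 d mm [ 0.26 11.71  5.57] r deg [-0.01   0.02  -0.017] | total d mm [ 2.2 93.7 44.5]
```

```bash
python3 -m pendant '[{"dx":0.0003,"dy":0.0117,"dz":0.0056,"rx":0,"ry":0,"rz":0,"hand":0},{"dx":0.0003,"dy":0.0117,"dz":0.0056,"rx":0,"ry":0,"rz":0,"hand":0},{"dx":0.0003,"dy":0.0117,"dz":0.0056,"rx":0,"ry":0,"rz":0,"hand":0},{"dx":0.0003,"dy":0.0117,"dz":0.0056,"rx":0,"ry":0,"rz":0,"hand":0},{"dx":0,"dy":0,"dz":0,"rx":0,"ry":0,"rz":0,"hand":0}]'
python3 go.py .582 .1123 .050 .06 4
python3 - <<'E'
from rig import manip; import cv2
t=manip.get_image("scene")["frame"][:,:,::-1]; w=manip.get_image("wrist")["frame"][:,:,::-1]
a=cv2.resize(t[170:260,110:260],(750,450),interpolation=cv2.INTER_CUBIC)
cv2.imwrite("pics/s3.png",a); cv2.imwrite("pics/w3.png",w)
E
```

```text
clock: 6.35
position: [0.5077, 0.1077, 0.1181]
ee_rot: [0.151, 0.67, 0.71, 0.159]
contact_force: [1.2, 0.5, -1.4]
width: 0.0107
gripper_force: 97.9
lifter now [0.53567051 0.10944823 0.05242846]
N 4 d mm [ 0.05 10.24  5.49] r deg [ 0.081  0.03  -0.023] | total d mm [ 0.2 40.9 22. ]
```

View pics/s3.png

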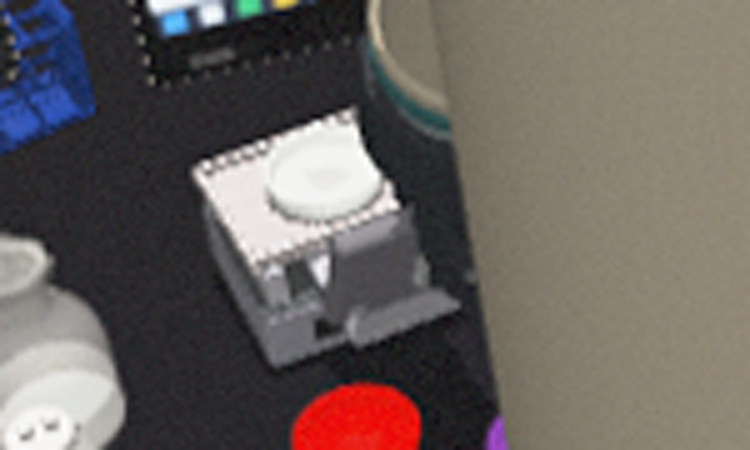

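The blade has entered the channel at (318,270), below the tray edge and to the right of the left rib at (280,290). The tray hasn't moved, so I'll continue.

```bash
python3 -m pendant '[{"dx":0,"dy":0.0102,"dz":0.0055,"rx":0,"ry":0,"rz":0,"hand":0},{"dx":0,"dy":0.0102,"dz":0.0055,"rx":0,"ry":0,"rz":0,"hand":0},{"dx":0,"dy":0.0102,"dz":0.0055,"rx":0,"ry":0,"rz":0,"hand":0},{"dx":0,"dy":0.0102,"dz":0.0055,"rx":0,"ry":0,"rz":0,"hand":0},{"dx":0,"dy":0,"dz":0,"rx":0,"ry":0,"rz":0,"hand":0},{"dx":0,"dy":0,"dz":0,"rx":0,"ry":0,"rz":0,"hand":0}]'
python3 go.py .582 .1123 .050 .06 4
python3 - <<'E'
from rig import manip; import cv2
t=manip.get_image("top")["frame"][:,:,::-1]; 
cv2.imwrite("pics/t4.png",cv2.resize(t[130:250,130:290],None,fx=5,fy=5,interpolation=cv2.INTER_CUBIC))
E
```

```text
clock: 6.95
position: [0.5496, 0.1101, 0.1136]
ee_rot: [0.149, 0.67, 0.71, 0.157]
contact_force: [-0.8, -0.0, -1.9]
width: 0.0108
gripper_force: 97.9
lifter now [0.57755798 0.11180727 0.04797835]
N 4 d mm [0.07 1.22 0.01] r deg [-0.003  0.032 -0.022] | total d mm [0.3 4.9 0.1]
```

View pics/t4.png

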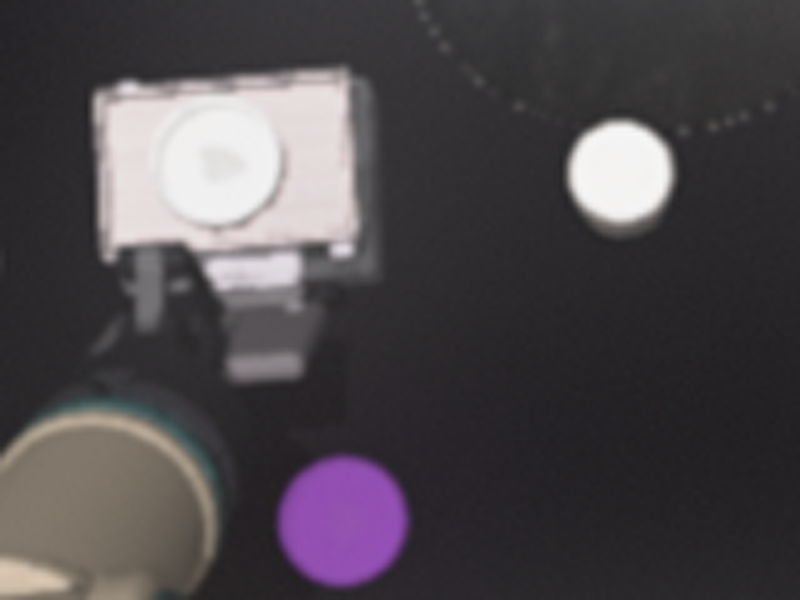

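The blade is under the tray, showing at (255,270), and the dish and tray haven't shifted. I'll go about 4 mm deeper and then lift gently.

```bash
python3 -m pendant '[{"dx":0,"dy":0.0022,"dz":0.001,"rx":0,"ry":0,"rz":0,"hand":0},{"dx":0,"dy":0.0022,"dz":0.001,"rx":0,"ry":0,"rz":0,"hand":0},{"dx":0,"dy":0.0017,"dz":-0.0036,"rx":0,"ry":0,"rz":0,"hand":0},{"dx":0,"dy":0.0013,"dz":-0.0027,"rx":0,"ry":0,"rz":0,"hand":0},{"dx":0,"dy":0.0009,"dz":-0.0018,"rx":0,"ry":0,"rz":0,"hand":0},{"dx":0,"dy":0.0009,"dz":-0.0018,"rx":0,"ry":0,"rz":0,"hand":0},{"dx":0,"dy":0.0009,"dz":-0.0018,"rx":0,"ry":0,"rz":0,"hand":0},{"dx":0,"dy":0.0009,"dz":-0.0018,"rx":0,"ry":0,"rz":0,"hand":0},{"dx":0,"dy":0.0009,"dz":-0.0018,"rx":0,"ry":0,"rz":0,"hand":0},{"dx":0,"dy":0.0009,"dz":-0.0018,"rx":0,"ry":0,"rz":0,"hand":0},{"dx":0,"dy":0,"dz":0,"rx":0,"ry":0,"rz":0,"hand":0}]'
python3 go.py .582 .1123 .10 .06 9
```

```text
clock: 7.92
position: [0.5542, 0.1104, 0.1334]
ee_rot: [0.149, 0.67, 0.71, 0.157]
contact_force: [0.4, -0.3, -2.7]
width: 0.0109
gripper_force: 97.6
lifter now [0.58216123 0.11218218 0.06771484]
N 9 d mm [ 0.02  1.5  -3.26] r deg [ 0.005  0.014 -0.009] | total d mm [  0.1  13.5 -29.3]
```

```bash
python3 -m pendant '[{"dx":0,"dy":0.0015,"dz":-0.0033,"rx":0,"ry":0,"rz":0,"hand":0},{"dx":0,"dy":0.0015,"dz":-0.0033,"rx":0,"ry":0,"rz":0,"hand":0},{"dx":0,"dy":0.0015,"dz":-0.0033,"rx":0,"ry":0,"rz":0,"hand":0},{"dx":0,"dy":0.0015,"dz":-0.0033,"rx":0,"ry":0,"rz":0,"hand":0},{"dx":0,"dy":0.0015,"dz":-0.0033,"rx":0,"ry":0,"rz":0,"hand":0},{"dx":0,"dy":0.0015,"dz":-0.0033,"rx":0,"ry":0,"rz":0,"hand":0},{"dx":0,"dy":0.0015,"dz":-0.0033,"rx":0,"ry":0,"rz":0,"hand":0},{"dx":0,"dy":0.0015,"dz":-0.0033,"rx":0,"ry":0,"rz":0,"hand":0},{"dx":0,"dy":0.0015,"dz":-0.0033,"rx":0,"ry":0,"rz":0,"hand":0},{"dx":0,"dy":0.0015,"dz":-0.0033,"rx":0,"ry":0,"rz":0,"hand":0},{"dx":0,"dy":0,"dz":0,"rx":0,"ry":0,"rz":0,"hand":0}]'
python3 - <<'E'
from rig import manip; import cv2, numpy as np
t=manip.get_image("top")["frame"][:,:,::-1]; r=t[138:188,300:390]
a=cv2.resize(t[130:250,130:290],(400,300),interpolation=cv2.INTER_CUBIC); b=cv2.resize(t[138:188,295:385],(720,400),interpolation=cv2.INTER_CUBIC)[:,:720]
c=np.zeros((600,800,3),np.uint8); c[:200,:267]=cv2.resize(a,(267,200)); c[200:600,:720]=b; cv2.imwrite("pics/t5.png",c)
E
```

```text
clock: 8.83
position: [0.5542, 0.1105, 0.1703]
ee_rot: [0.15, 0.67, 0.71, 0.158]
contact_force: [0.2, 0.3, -3.1]
width: 0.0108
gripper_force: 97.9
```

View pics/t5.png

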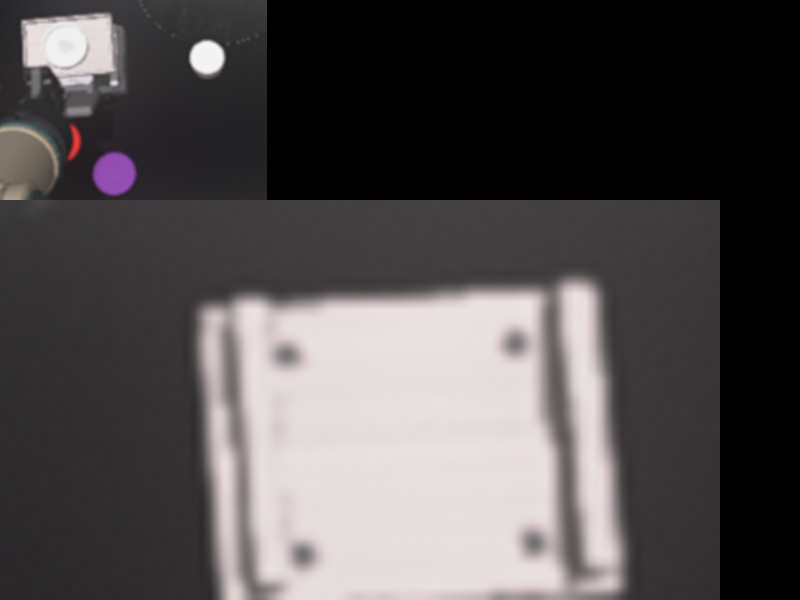

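The tray is up on the blade with the dish in it, at (67,45). In the rack crop the left rail top starts at (233,298) to (269,296). The right rail starts at (558,281) to (597,280) and ends at (582,573) to (622,570). The plate's corner is at (199,308).

```bash
python3 - <<'E'
from h import *; from rig import manip
im=manip.get_image("top"); C=fixed(im)
o=lambda a:(np.array(a)-[0,200]+.5)/8-.5+[295,138]
print(fit([(42,52,0),(42,42,0),(42,-42,0),(42,-52,0),(-42,-42,0),(-42,-52,0),(46,58,-24)],o([(233,298),(269,296),(558,281),(597,280),(582,573),(622,570),(199,308)]),im,C,.03))
# tray now
E
python3 go.py .582 .1123 .10 .06 9
```

```text
(array([ 0.62876209, -0.2731048 ,  0.03663146]), np.float64(0.398875380139458))
lifter now [0.58159374 0.11218559 0.10369215]
N 9 d mm [ 0.02 -0.13  0.39] r deg [ 0.002  0.014 -0.009] | total d mm [ 0.2 -1.2  3.5]
```

```bash
python3 go.py .5785 -.275 .1025 .013 48
```

```text
lifter now [0.58159374 0.11218559 0.10369215]
N 48 d mm [-8.03 -0.33 -0.12] r deg [ 0.    -0.021  0.049] | total d mm [-385.   -23.8   -9.2]
```

```bash
python3 -m pendant '[{"dx":-0.002,"dy":-0.0001,"dz":0,"rx":0,"ry":-0.02,"rz":0.05,"hand":0},{"dx":-0.004,"dy":-0.0002,"dz":-0.0001,"rx":0,"ry":-0.02,"rz":0.05,"hand":0},{"dx":-0.006,"dy":-0.0003,"dz":-0.0001,"rx":0,"ry":-0.02,"rz":0.05,"hand":0},{"dx":-0.008,"dy":-0.0003,"dz":-0.0001,"rx":0,"ry":-0.02,"rz":0.05,"hand":0},{"dx":-0.009,"dy":-0.0003,"dz":-0.0001,"rx":0,"ry":-0.02,"rz":0.05,"hand":0},{"dx":-0.009,"dy":-0.0003,"dz":-0.0001,"rx":0,"ry":-0.02,"rz":0.05,"hand":0},{"dx":-0.009,"dy":-0.0003,"dz":-0.0001,"rx":0,"ry":-0.02,"rz":0.05,"hand":0},{"dx":-0.009,"dy":-0.0003,"dz":-0.0001,"rx":0,"ry":-0.02,"rz":0.05,"hand":0},{"dx":-0.009,"dy":-0.0003,"dz":-0.0001,"rx":0,"ry":-0.02,"rz":0.05,"hand":0},{"dx":-0.008,"dy":-0.0003,"dz":-0.0001,"rx":0,"ry":-0.02,"rz":0.05,"hand":0},{"dx":-0.008,"dy":-0.0003,"dz":-0.0001,"rx":0,"ry":-0.02,"rz":0.05,"hand":0},{"dx":-0.008,"dy":-0.0003,"dz":-0.0001,"rx":0,"ry":-0.02,"rz":0.05,"hand":0}]'
python3 go.py .5785 -.275 .1025 .013 36
python3 -m pendant '[{"dx":-0.008,"dy":-0.0003,"dz":-0.0001,"rx":0,"ry":-0.02,"rz":0.05,"hand":0},{"dx":-0.008,"dy":-0.0003,"dz":-0.0001,"rx":0,"ry":-0.02,"rz":0.05,"hand":0},{"dx":-0.008,"dy":-0.0003,"dz":-0.0001,"rx":0,"ry":-0.02,"rz":0.05,"hand":0},{"dx":-0.008,"dy":-0.0003,"dz":-0.0001,"rx":0,"ry":-0.02,"rz":0.05,"hand":0},{"dx":-0.008,"dy":-0.0003,"dz":-0.0001,"rx":0,"ry":-0.02,"rz":0.05,"hand":0},{"dx":-0.008,"dy":-0.0003,"dz":-0.0001,"rx":0,"ry":-0.02,"rz":0.05,"hand":0},{"dx":-0.008,"dy":-0.0003,"dz":-0.0001,"rx":0,"ry":-0.02,"rz":0.05,"hand":0},{"dx":-0.008,"dy":-0.0003,"dz":-0.0001,"rx":0,"ry":-0.02,"rz":0.05,"hand":0},{"dx":-0.008,"dy":-0.0003,"dz":-0.0001,"rx":0,"ry":-0.02,"rz":0.05,"hand":0},{"dx":-0.008,"dy":-0.0003,"dz":-0.0001,"rx":0,"ry":-0.02,"rz":0.05,"hand":0},{"dx":-0.008,"dy":-0.0003,"dz":-0.0001,"rx":0,"ry":-0.02,"rz":0.05,"hand":0},{"dx":-0.008,"dy":-0.0003,"dz":-0.0001,"rx":0,"ry":-0.02,"rz":0.05,"hand":0}]'
python3 go.py .5785 -.275 .1025 .013 24
```

```text
clock: 9.93
position: [0.5546, 0.0203, 0.1687]
ee_rot: [0.15, 0.674, 0.706, 0.156]
contact_force: [0.9, -0.8, -2.9]
width: 0.0111
gripper_force: 97.7
lifter now [0.58255784 0.0220248  0.10300792]
N 36 d mm [-8.21 -0.33 -0.14] r deg [-0.    -0.021  0.049] | total d mm [-295.1  -16.4   -6.7]
clock: 10.93
position: [0.5549, -0.0756, 0.1684]
ee_rot: [0.15, 0.678, 0.702, 0.156]
contact_force: [0.2, 0.2, -3.8]
width: 0.0111
gripper_force: 97.7
lifter now [ 0.58281311 -0.07390632  0.10272193]
N 24 d mm [-8.31 -0.35 -0.15] r deg [-0.    -0.021  0.048] | total d mm [-199.4  -10.4   -4.5]
```

```bash
python3 -m pendant '[{"dx":-0.0083,"dy":-0.0003,"dz":-0.0001,"rx":0,"ry":-0.02,"rz":0.05,"hand":0},{"dx":-0.0083,"dy":-0.0004,"dz":-0.0002,"rx":0,"ry":-0.02,"rz":0.05,"hand":0},{"dx":-0.0083,"dy":-0.0004,"dz":-0.0002,"rx":0,"ry":-0.02,"rz":0.05,"hand":0},{"dx":-0.0083,"dy":-0.0004,"dz":-0.0002,"rx":0,"ry":-0.02,"rz":0.05,"hand":0},{"dx":-0.0083,"dy":-0.0004,"dz":-0.0002,"rx":0,"ry":-0.02,"rz":0.05,"hand":0},{"dx":-0.0083,"dy":-0.0004,"dz":-0.0002,"rx":0,"ry":-0.02,"rz":0.05,"hand":0},{"dx":-0.0083,"dy":-0.0004,"dz":-0.0002,"rx":0,"ry":-0.02,"rz":0.05,"hand":0},{"dx":-0.0083,"dy":-0.0004,"dz":-0.0002,"rx":0,"ry":-0.02,"rz":0.05,"hand":0},{"dx":-0.0083,"dy":-0.0004,"dz":-0.0002,"rx":0,"ry":-0.02,"rz":0.05,"hand":0},{"dx":-0.0083,"dy":-0.0004,"dz":-0.0002,"rx":0,"ry":-0.02,"rz":0.05,"hand":0},{"dx":-0.0083,"dy":-0.0004,"dz":-0.0002,"rx":0,"ry":-0.02,"rz":0.05,"hand":0},{"dx":-0.0083,"dy":-0.0004,"dz":-0.0002,"rx":0,"ry":-0.02,"rz":0.05,"hand":0}]'
python3 -m pendant '[{"dx":-0.0083,"dy":-0.0004,"dz":-0.0002,"rx":0,"ry":-0.02,"rz":0.05,"hand":0},{"dx":-0.0083,"dy":-0.0004,"dz":-0.0002,"rx":0,"ry":-0.02,"rz":0.05,"hand":0},{"dx":-0.0083,"dy":-0.0004,"dz":-0.0002,"rx":0,"ry":-0.02,"rz":0.05,"hand":0},{"dx":-0.0083,"dy":-0.0004,"dz":-0.0002,"rx":0,"ry":-0.02,"rz":0.05,"hand":0},{"dx":-0.0083,"dy":-0.0004,"dz":-0.0002,"rx":0,"ry":-0.02,"rz":0.05,"hand":0},{"dx":-0.0083,"dy":-0.0004,"dz":-0.0002,"rx":0,"ry":-0.02,"rz":0.05,"hand":0},{"dx":-0.0083,"dy":-0.0004,"dz":-0.0002,"rx":0,"ry":-0.02,"rz":0.05,"hand":0},{"dx":-0.0083,"dy":-0.0004,"dz":-0.0002,"rx":0,"ry":-0.02,"rz":0.05,"hand":0},{"dx":-0.007,"dy":-0.0004,"dz":-0.0002,"rx":0,"ry":-0.02,"rz":0.05,"hand":0},{"dx":-0.006,"dy":-0.0004,"dz":-0.0002,"rx":0,"ry":-0.02,"rz":0.05,"hand":0},{"dx":-0.004,"dy":-0.0003,"dz":-0.0002,"rx":0,"ry":-0.02,"rz":0.05,"hand":0},{"dx":-0.002,"dy":-0.0003,"dz":-0.0002,"rx":0,"ry":-0.02,"rz":0.05,"hand":0}]'
python3 -m pendant '[{"dx":0,"dy":0,"dz":0,"rx":0,"ry":0,"rz":0,"hand":0},{"dx":0,"dy":0,"dz":0,"rx":0,"ry":0,"rz":0,"hand":0}]' | head -1
python3 go.py .5785 -.275 .1025 .013 4
python3 - <<'E'
from rig import manip; import cv2, numpy as np
t=manip.get_image("top")["frame"][:,:,::-1]
cv2.imwrite("pics/t6.png",cv2.resize(t[125:245,280:440],None,fx=5,fy=5,interpolation=cv2.INTER_CUBIC))
E
```

```text
clock: 11.93
position: [0.5527, -0.1753, 0.1685]
ee_rot: [0.151, 0.682, 0.699, 0.155]
contact_force: [0.2, 0.8, -2.6]
width: 0.0109
gripper_force: 97.7
clock: 12.93
position: [0.5493, -0.2606, 0.1687]
ee_rot: [0.152, 0.686, 0.694, 0.154]
contact_force: [0.0, 0.2, -1.9]
width: 0.0108
gripper_force: 97.7
clock: 13.1
lifter now [ 0.57706381 -0.25789636  0.10296408]
N 4 d mm [-3.94  0.22  0.23] r deg [-0.002 -0.02  -0.01 ] | total d mm [-15.8   0.9   0.9]
```

View pics/t6.png

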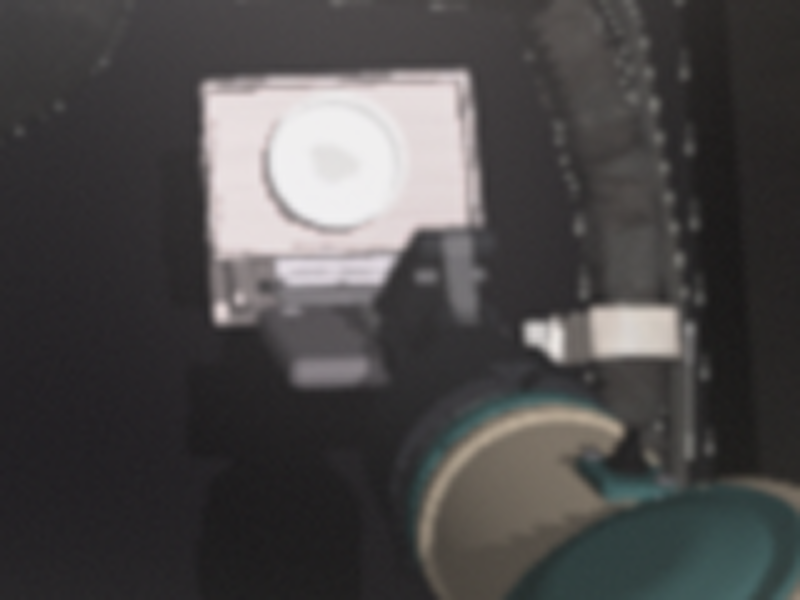

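The tray is carried level with the dish in it. Its corners are at (203,82) and (468,72), with the near left at (209,255).

```bash
python3 - <<'E'
from h import *; from rig import manip
im=manip.get_image("top"); C=fixed(im)
o=lambda a:(np.array(a)+.5)/5-.5+[280,125]
t,r=fit([(38,56,9),(38,-56,9),(-38,56,9)],o([(203,82),(468,72),(209,255)]),im,C,.106); print(t,r)
st=manip.get_state(); print("tool yaw",np.arctan2(-Q(st["ee_rot"])[0,0],Q(st["ee_rot"])[1,0]))
d=np.array([.6285,-.273,.03])-[t[0],t[1],.106]; print("world shift",d,"tool",Q(st["ee_rot"]).T@d)
E
```

```text
[ 0.63017743 -0.25578036  0.01499303] 0.4673165479428576
tool yaw 0.013257316347671548
world shift [-0.00167743 -0.01721964 -0.076     ] tool [-0.01731657 -0.03382312  0.06805485]
```

```bash
python3 -m pendant '[{"dx":-0.002,"dy":0,"dz":0,"rx":0,"ry":0,"rz":0,"hand":0},{"dx":-0.0035,"dy":-0.0004,"dz":-0.0001,"rx":0,"ry":0,"rz":0,"hand":0},{"dx":-0.0035,"dy":-0.0004,"dz":-0.0001,"rx":0,"ry":0,"rz":0,"hand":0},{"dx":-0.0035,"dy":0,"dz":0,"rx":0,"ry":0,"rz":0,"hand":0},{"dx":-0.0025,"dy":0,"dz":0,"rx":0,"ry":0,"rz":0,"hand":0},{"dx":-0.0015,"dy":0,"dz":0,"rx":0,"ry":0,"rz":0,"hand":0},{"dx":0,"dy":0,"dz":0,"rx":0,"ry":0,"rz":0,"hand":0}]' | head -2
python3 -m pendant '[{"dx":0,"dy":-0.0012,"dz":0.0026,"rx":0,"ry":0,"rz":0,"hand":0},{"dx":0,"dy":-0.0025,"dz":0.0053,"rx":0,"ry":0,"rz":0,"hand":0},{"dx":0,"dy":-0.0032,"dz":0.0068,"rx":0,"ry":0,"rz":0,"hand":0},{"dx":0,"dy":-0.0032,"dz":0.0068,"rx":0,"ry":0,"rz":0,"hand":0},{"dx":0,"dy":-0.0032,"dz":0.0068,"rx":0,"ry":0,"rz":0,"hand":0},{"dx":0,"dy":-0.0032,"dz":0.0068,"rx":0,"ry":0,"rz":0,"hand":0},{"dx":0,"dy":-0.0032,"dz":0.0068,"rx":0,"ry":0,"rz":0,"hand":0},{"dx":0,"dy":-0.0032,"dz":0.0068,"rx":0,"ry":0,"rz":0,"hand":0},{"dx":0,"dy":-0.002,"dz":0.0044,"rx":0,"ry":0,"rz":0,"hand":0},{"dx":0,"dy":0,"dz":0,"rx":0,"ry":0,"rz":0,"hand":0},{"dx":0,"dy":0,"dz":0,"rx":0,"ry":0,"rz":0,"hand":0}]'
python3 go.py .576 -.275 .017 .013 12
```

```text
clock: 13.78
position: [0.5487, -0.277, 0.1685]
clock: 14.7
position: [0.5485, -0.2763, 0.1095]
ee_rot: [0.151, 0.686, 0.695, 0.154]
contact_force: [-0.5, 0.9, -2.5]
width: 0.0107
gripper_force: 97.7
lifter now [ 0.57642091 -0.27452307  0.04380493]
N 12 d mm [ 0.07 -0.98  2.01] r deg [-0.002 -0.007 -0.005] | total d mm [  0.9 -11.7  24.1]
```

```bash
python3 -m pendant '[{"dx":0,"dy":-0.001,"dz":0.002,"rx":0,"ry":0,"rz":0,"hand":0},{"dx":0,"dy":-0.001,"dz":0.002,"rx":0,"ry":0,"rz":0,"hand":0},{"dx":0,"dy":-0.001,"dz":0.002,"rx":0,"ry":0,"rz":0,"hand":0},{"dx":0,"dy":-0.001,"dz":0.002,"rx":0,"ry":0,"rz":0,"hand":0},{"dx":0,"dy":-0.001,"dz":0.002,"rx":0,"ry":0,"rz":0,"hand":0},{"dx":0,"dy":-0.001,"dz":0.002,"rx":0,"ry":0,"rz":0,"hand":0},{"dx":0,"dy":-0.001,"dz":0.002,"rx":0,"ry":0,"rz":0,"hand":0},{"dx":0,"dy":-0.001,"dz":0.002,"rx":0,"ry":0,"rz":0,"hand":0},{"dx":0,"dy":-0.001,"dz":0.002,"rx":0,"ry":0,"rz":0,"hand":0},{"dx":0,"dy":-0.001,"dz":0.002,"rx":0,"ry":0,"rz":0,"hand":0},{"dx":0,"dy":-0.001,"dz":0.002,"rx":0,"ry":0,"rz":0,"hand":0},{"dx":0,"dy":0,"dz":0,"rx":0,"ry":0,"rz":0,"hand":0}]'
python3 go.py .576 -.275 .017 .013 12
cat > seg.py <<'E'
from h import *; from rig import manip
im=manip.get_image("top"); C=fixed(im); f=im["frame"]; 
# nonblack bright blob near rack
m=((f.min(2)>120)*255).astype(np.uint8); m[:, :290]=0; m[:120]=0; m[230:]=0
n,l,s,c=cv2.connectedComponentsWithStats(m)
for i in range(1,n):
    if s[i,4]>60:
        cn=cv2.findContours((l==i).astype(np.uint8),cv2.RETR_EXTERNAL,cv2.CHAIN_APPROX_NONE)[0][0]
        print(s[i],c[i].round(1),cv2.approxPolyDP(cn,4,True)[:,0].tolist())
# expected tray corners if on rack centre
for v in ((.6285,-.273,.037),):
    L=R.from_euler('z',v[2]).as_matrix()
    print("expected tray px",proj(np.array([(38,56,9),(38,-56,9),(-38,-56,9),(-38,56,9)])/1000@L.T+[v[0],v[1],.03],im,C).round(1).tolist())
hsv=cv2.cvtColor(f,cv2.COLOR_RGB2GRAY)[120:230,290:400]
ci=cv2.HoughCircles(cv2.GaussianBlur(hsv,(3,3),0),cv2.HOUGH_GRADIENT,1,30,param1=80,param2=12,minRadius=11,maxRadius=16); print("circles",None if ci is None else (ci[0]+[290,120,0]).round(1).tolist())
E
python3 seg.py
```

```text
clock: 15.7
position: [0.5477, -0.2762, 0.0848]
ee_rot: [0.151, 0.686, 0.695, 0.154]
contact_force: [0.1, 0.1, -0.9]
width: 0.0107
gripper_force: 97.9
lifter now [ 0.57567675 -0.27446362  0.0191951 ]
N 12 d mm [ 0.07 -0.06  0.18] r deg [-0.001 -0.006 -0.005] | total d mm [ 0.8 -0.7  2.1]
[ 320  148   55   47 1981] [346.4 168.1] [[372, 149], [321, 151], [323, 189], [335, 187], [338, 194], [351, 191], [361, 180], [374, 179]]
[398 186  18  11 179] [406.3 190.7] [[398, 187], [400, 196], [415, 195], [413, 186]]
[385 189   8  19 111] [389.  196.5] [[386, 189], [391, 207], [392, 190]]
[365 213  35  15  85] [382.  216.8] [[399, 218], [379, 214], [365, 227], [378, 216]]
expected tray px [[322.7, 150.8], [371.7, 148.5], [374.6, 181.2], [325.0, 183.5]]
circles [[348.5, 164.5, 15.4]]
```

The tray's corners match the expected placing on the rack within 1.5 px, and its load is off the blade. I'll withdraw now.

```bash
python3 -m pendant '[{"dx":0,"dy":-0.0005,"dz":0.001,"rx":0,"ry":0,"rz":0,"hand":0},{"dx":-0.0001,"dy":-0.004,"dz":-0.0019,"rx":0,"ry":0,"rz":0,"hand":0},{"dx":-0.0002,"dy":-0.0091,"dz":-0.0042,"rx":0,"ry":0,"rz":0,"hand":0},{"dx":-0.0002,"dy":-0.0091,"dz":-0.0042,"rx":0,"ry":0,"rz":0,"hand":0},{"dx":-0.0002,"dy":-0.0091,"dz":-0.0042,"rx":0,"ry":0,"rz":0,"hand":0},{"dx":-0.0002,"dy":-0.0091,"dz":-0.0042,"rx":0,"ry":0,"rz":0,"hand":0},{"dx":0,"dy":0,"dz":0,"rx":0,"ry":0,"rz":0,"hand":0}]'
python3 seg.py | tail -9; python3 go.py .462 -.279 .018 .013 8
```

```text
clock: 16.33
position: [0.5008, -0.2772, 0.0837]
ee_rot: [0.151, 0.687, 0.694, 0.154]
contact_force: [0.5, 0.2, -1.3]
width: 0.0107
gripper_force: 97.8
[ 320  148   55   65 2607] [347.7 175.2] [[371, 148], [320, 152], [323, 189], [336, 189], [340, 212], [356, 211], [361, 206], [360, 188], [372, 186]]
[398 186  18  11 179] [406.3 190.7] [[398, 187], [400, 196], [415, 195], [413, 186]]
[385 189   8  41 208] [388.4 206.5] [[391, 189], [385, 190], [387, 229]]
expected tray px [[322.7, 150.8], [371.7, 148.5], [374.6, 181.2], [325.0, 183.5]]
circles [[347.5, 164.5, 12.1]]
lifter now [ 0.52984396 -0.2760009   0.01834154]
N 8 d mm [-0.1  -7.71 -3.55] r deg [-0.003 -0.006 -0.018] | total d mm [ -0.9 -61.7 -28.4]
```

```bash
python3 -m pendant '[{"dx":-0.0002,"dy":-0.0077,"dz":-0.0036,"rx":0,"ry":0,"rz":0,"hand":0},{"dx":-0.0002,"dy":-0.0077,"dz":-0.0036,"rx":0,"ry":0,"rz":0,"hand":0},{"dx":-0.0002,"dy":-0.0077,"dz":-0.0036,"rx":0,"ry":0,"rz":0,"hand":0},{"dx":-0.0002,"dy":-0.0077,"dz":-0.0036,"rx":0,"ry":0,"rz":0,"hand":0},{"dx":-0.0002,"dy":-0.0077,"dz":-0.0036,"rx":0,"ry":0,"rz":0,"hand":0},{"dx":-0.0002,"dy":-0.0077,"dz":-0.0036,"rx":0,"ry":0,"rz":0,"hand":0},{"dx":-0.0002,"dy":-0.0077,"dz":-0.0036,"rx":0,"ry":0,"rz":0,"hand":0},{"dx":-0.0002,"dy":-0.0077,"dz":-0.0036,"rx":0,"ry":0,"rz":0,"hand":0},{"dx":0,"dy":0,"dz":0,"rx":0,"ry":0,"rz":0,"hand":0}]'
python3 seg.py; python3 go.py .464 -.25 .0 .013 10
```

```text
clock: 17.13
position: [0.4337, -0.2799, 0.0839]
ee_rot: [0.151, 0.686, 0.694, 0.154]
contact_force: [0.4, 0.0, -1.2]
width: 0.0105
gripper_force: 97.8
[ 320  148   55   42 2028] [347.4 168.3] [[372, 149], [321, 151], [323, 189], [372, 186]]
[398 186  18  11 179] [406.3 190.7] [[398, 187], [400, 196], [415, 195], [413, 186]]
[385 189   8  41 212] [388.4 206.8] [[391, 189], [385, 190], [385, 229]]
[338 204  27  26 655] [350.6 216.7] [[339, 204], [339, 229], [364, 229], [361, 205]]
expected tray px [[322.7, 150.8], [371.7, 148.5], [374.6, 181.2], [325.0, 183.5]]
circles [[347.5, 164.5, 12.1]]
lifter now [ 0.46244821 -0.27854751  0.01844081]
N 10 d mm [ 2.99 -0.61  1.75] r deg [-0.    -0.004 -0.012] | total d mm [29.9 -6.1 17.5]
```

```bash
python3 -m pendant '[{"dx":0.005,"dy":-0.0012,"dz":0.0027,"rx":0,"ry":0,"rz":0,"hand":0},{"dx":0.005,"dy":-0.0012,"dz":0.0027,"rx":0,"ry":0,"rz":0,"hand":0},{"dx":0.005,"dy":-0.0012,"dz":0.0027,"rx":0,"ry":0,"rz":0,"hand":0},{"dx":0.005,"dy":-0.0012,"dz":0.0027,"rx":0,"ry":0,"rz":0,"hand":0},{"dx":0.005,"dy":-0.0012,"dz":0.0027,"rx":0,"ry":0,"rz":0,"hand":0},{"dx":0,"dy":0,"dz":0,"rx":0,"ry":0,"rz":0,"hand":0},{"dx":0,"dy":0,"dz":0,"rx":0,"ry":0,"rz":0,"hand":0}]'
python3 -m pendant '[{"dx":0,"dy":-0.0004,"dz":0.0009,"rx":0,"ry":0,"rz":0,"hand":0},{"dx":0,"dy":-0.0004,"dz":0.0009,"rx":0,"ry":0,"rz":0,"hand":0},{"dx":0,"dy":0,"dz":0,"rx":0,"ry":0,"rz":0,"hand":0},{"dx":0,"dy":0,"dz":0,"rx":0,"ry":0,"rz":0,"hand":0}]'; python3 go.py .464 -.25 .0 .013 10
```

```text
clock: 17.77
position: [0.4353, -0.2544, 0.069]
ee_rot: [0.151, 0.686, 0.695, 0.155]
contact_force: [-0.5, 0.0, -0.7]
width: 0.0111
gripper_force: 97.9
clock: 18.1
position: [0.4354, -0.2555, 0.0674]
ee_rot: [0.152, 0.686, 0.695, 0.154]
contact_force: [-0.3, -0.7, -1.6]
width: 0.0112
gripper_force: 97.9
lifter now [ 0.46335145 -0.25378074  0.00177312]
N 10 d mm [ 0.51 -0.02  0.19] r deg [ 0.001 -0.004 -0.005] | total d mm [ 5.1 -0.2  1.9]
```

```bash
python3 -m pendant '[{"dx":0,"dy":-0.0004,"dz":0.0009,"rx":0,"ry":0,"rz":0,"hand":0},{"dx":0,"dy":0,"dz":0,"rx":0,"ry":0,"rz":0,"hand":0},{"dx":0,"dy":0,"dz":0,"rx":0,"ry":0,"rz":0,"hand":0}]' | sed -n 2,4p
python3 -m pendant '[{"dx":0,"dy":-0.0004,"dz":0.0009,"rx":0,"ry":0,"rz":0,"hand":0},{"dx":0,"dy":0,"dz":0,"rx":0,"ry":0,"rz":0,"hand":0},{"dx":0,"dy":0,"dz":0,"rx":0,"ry":0,"rz":0,"hand":0}]'| sed -n 2,4p
```

```text
position: [0.4353, -0.2553, 0.0663]
ee_rot: [0.152, 0.686, 0.695, 0.154]
contact_force: [0.4, -0.3, -1.3]
position: [0.4354, -0.2554, 0.0655]
ee_rot: [0.152, 0.686, 0.695, 0.154]
contact_force: [-0.8, -0.1, -1.2]
```

```bash
python3 -m pendant '[{"dx":0,"dy":-0.0004,"dz":0.0009,"rx":0,"ry":0,"rz":0,"hand":0},{"dx":0,"dy":0,"dz":0,"rx":0,"ry":0,"rz":0,"hand":0},{"dx":0,"dy":0,"dz":0,"rx":0,"ry":0,"rz":0,"hand":0}]' | sed -n 2,4p
python3 -m pendant '[{"dx":0,"dy":-0.0002,"dz":0.0004,"rx":0,"ry":0,"rz":0,"hand":0},{"dx":0,"dy":0,"dz":0,"rx":0,"ry":0,"rz":0,"hand":0},{"dx":0,"dy":0,"dz":0,"rx":0,"ry":0,"rz":0,"hand":0}]'| sed -n 2,4p
```

```text
position: [0.4356, -0.2554, 0.0652]
ee_rot: [0.152, 0.686, 0.695, 0.155]
contact_force: [-3.5, 1.0, 5.3]
position: [0.4356, -0.2554, 0.0651]
ee_rot: [0.153, 0.686, 0.695, 0.155]
contact_force: [-6.8, 1.7, 9.8]
```

It's down on the worktop, with the force now upward. I'll open and retreat along the fingers.

```bash
python3 -m pendant '[{"dx":0,"dy":0.0002,"dz":-0.0004,"rx":0,"ry":0,"rz":0,"hand":0},{"dx":0,"dy":0,"dz":0,"rx":0,"ry":0,"rz":0,"hand":0.03},{"dx":0,"dy":0,"dz":0,"rx":0,"ry":0,"rz":0,"hand":0.06},{"dx":0,"dy":0,"dz":0,"rx":0,"ry":0,"rz":0,"hand":0.085},{"dx":0,"dy":0,"dz":0,"rx":0,"ry":0,"rz":0,"hand":0.085},{"dx":0,"dy":0,"dz":0,"rx":0,"ry":0,"rz":0,"hand":0.085},{"dx":0,"dy":0,"dz":0,"rx":0,"ry":0,"rz":0,"hand":0.085},{"dx":0,"dy":0,"dz":0,"rx":0,"ry":0,"rz":0,"hand":0.085}]'
python3 -m pendant '[{"dx":0,"dy":0,"dz":-0.008,"rx":0,"ry":0,"rz":0,"hand":0.085},{"dx":0,"dy":0,"dz":-0.015,"rx":0,"ry":0,"rz":0,"hand":0.085},{"dx":0,"dy":0,"dz":-0.02,"rx":0,"ry":0,"rz":0,"hand":0.085},{"dx":0,"dy":0,"dz":-0.02,"rx":0,"ry":0,"rz":0,"hand":0.085},{"dx":0,"dy":0,"dz":-0.02,"rx":0,"ry":0,"rz":0,"hand":0.085},{"dx":0,"dy":0,"dz":-0.02,"rx":0,"ry":0,"rz":0,"hand":0.085},{"dx":0,"dy":0,"dz":-0.02,"rx":0,"ry":0,"rz":0,"hand":0.085},{"dx":0,"dy":0.008,"dz":-0.018,"rx":0,"ry":0,"rz":0,"hand":0.085},{"dx":0,"dy":0.008,"dz":-0.018,"rx":0,"ry":0,"rz":0,"hand":0.085},{"dx":0,"dy":0,"dz":0,"rx":0,"ry":0,"rz":0,"hand":0.085},{"dx":0,"dy":0,"dz":0,"rx":0,"ry":0,"rz":0,"hand":0.085}]'
python3 seg.py
python3 - <<'E'
from h import *; from rig import manip
im=manip.get_image("top"); C=fixed(im)
L=R.from_euler('z',.03).as_matrix(); l=np.array([(80,24,3),(80,-24,3),(6,-28,14),(6,28,14)])/1000
print("expected blade px",proj(l@L.T+[.4625,-.2535,0],im,C).round(1).tolist())
st=manip.get_state(); iw=manip.get_image("wrist"); W=wrist(iw,st)
v=[(38,56,9),(38,-56,9),(-38,-56,9),(-38,56,9)]; L=R.from_euler('z',.037).as_matrix()
print("wrist exp tray",proj(np.array(v)/1000@L.T+[.6285,-.273,.03],iw,W).round(0).tolist())
m=((iw["frame"].min(2)>110)*255).astype(np.uint8)
n,lab,s,c=cv2.connectedComponentsWithStats(m)
for i in range(1,n):
    if s[i,4]>400: print(s[i],cv2.approxPolyDP(cv2.findContours((lab==i).astype(np.uint8),0,1)[0][0],5,True)[:,0].tolist())
E
```

```text
clock: 19.77
position: [0.4354, -0.2552, 0.0643]
ee_rot: [0.152, 0.686, 0.695, 0.154]
contact_force: [-0.6, 0.4, -0.4]
width: 0.0852
gripper_force: 0.0
clock: 20.68
position: [0.3826, -0.2566, 0.2165]
ee_rot: [0.153, 0.686, 0.695, 0.154]
contact_force: [0.3, 0.5, -0.6]
width: 0.0849
gripper_force: 0.0
[ 320  148   55   42 2031] [347.3 168.3] [[372, 149], [321, 151], [323, 189], [372, 186]]
[398 186  18  11 179] [406.3 190.7] [[398, 187], [400, 196], [415, 195], [413, 186]]
[385 189   8  41 211] [388.4 206.8] [[391, 189], [385, 190], [385, 229]]
[326 204  26  26 641] [338.4 216.7] [[328, 204], [327, 229], [351, 229], [349, 206]]
expected tray px [[322.7, 150.8], [371.7, 148.5], [374.6, 181.2], [325.0, 183.5]]
circles [[347.5, 164.5, 12.1]]
expected blade px [[327.1, 205.9], [347.7, 205.1], [352.8, 236.7], [328.1, 237.6]]
wrist exp tray [[383.0, 128.0], [376.0, 202.0], [337.0, 211.0], [341.0, 132.0]]
[    0     0   165   312 35151] [[140, 0], [48, 0], [64, 99], [0, 101], [0, 311], [39, 282], [56, 280], [64, 290], [86, 286], [152, 231], [134, 169], [143, 161], [164, 164], [152, 141], [145, 47], [138, 43], [144, 41]]
[369   0  29  21 453] [[369, 0], [381, 20], [397, 4]]
[  433     0    79   254 13029] [[486, 0], [433, 228], [511, 253], [511, 0]]
[ 318  126   66   85 4160] [[383, 130], [320, 130], [318, 205], [325, 204], [321, 196], [333, 193], [337, 138], [328, 149], [322, 135], [342, 133], [336, 209], [375, 203]]
[ 248  135   50   47 2018] [[248, 136], [249, 181], [296, 172], [297, 137]]
[155 175  43  52 995] [[156, 175], [188, 226], [196, 203], [176, 178]]
[242 225  87  47 905] [[327, 264], [328, 251], [310, 231], [313, 225], [298, 232], [243, 233], [304, 236], [314, 247], [313, 270]]
[ 156  254   38   78 1637] [[172, 254], [156, 302], [180, 331], [193, 326], [191, 280], [179, 262], [174, 267]]
[  56  343   55   41 1470] [[97, 345], [75, 348], [56, 383], [110, 383]]
```

The tray's four corners in the wrist view match the centred pose within 2 px. The blade shows where it should if the lifter stands flat on the worktop. Handing in.

```bash
python3 -c "
from rig import manip
print(manip.sign_off())"
```

```text
the job is handed in; nothing more can be done
None
```

I handed the job in at about 21 s: by the camera checks, the tray with its dish sits centred on the rack rails and the lifter stands flat on the worktop, and nothing was moved near the jar, but sign-off returned no verdict.

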